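Send the loaded weight case to the flagged station on the indexing slide

TASK

Only one of the three look-alike blue cases has a calibration weight in it: find it by lifting them, and set it down gently, upright, inside the tray of the slide's carriage while the carriage is still at its home notch. Then hold the red release bar up, slide the carriage along to the station with the yellow plate and let go of the bar so that its tooth drops fully into the notch there. Leave the two empty cases standing on the bench and do not disturb the spanner and the tape roll.

Things in the scene. Friction and masses are not known exactly. Their poses are not given: they have to be found in the camera images.
- case_a: closed blue case with a grey lid and a black handle on top, exactly like the other two from outside; its load, if any, sits in the middle. Body 62 (its x) x 84 (its y) x 43 mm, lid 66 x 88 mm with its top 49 mm above the underside. Handle: a bar along the case's y, 13 mm wide in x, 56 mm long, from 62 to 76 mm above the underside, centred, carried on two posts. Origin: centre of the underside; z up. Empty it weighs 0.13 to 0.2 kg, loaded 0.5 to 0.8 kg
- case_b: closed blue case with a grey lid and a black handle on top, exactly like the other two from outside; its load, if any, sits in the middle. Body 62 (its x) x 84 (its y) x 43 mm, lid 66 x 88 mm with its top 49 mm above the underside. Handle: a bar along the case's y, 13 mm wide in x, 56 mm long, from 62 to 76 mm above the underside, centred, carried on two posts. Origin: centre of the underside; z up. Empty it weighs 0.13 to 0.2 kg, loaded 0.5 to 0.8 kg
- case_c: closed blue case with a grey lid and a black handle on top, exactly like the other two from outside; its load, if any, sits in the middle. Body 62 (its x) x 84 (its y) x 43 mm, lid 66 x 88 mm with its top 49 mm above the underside. Handle: a bar along the case's y, 13 mm wide in x, 56 mm long, from 62 to 76 mm above the underside, centred, carried on two posts. Origin: centre of the underside; z up. Empty it weighs 0.13 to 0.2 kg, loaded 0.5 to 0.8 kg
- rail: fixed indexing slide, 310 mm long (its y), 122 mm wide, origin on the bench under the middle of the bed. Its x points to the back, away from the robot; the steel rack with four notches (16 mm wide, at y = +75, +25, -25 and -75 mm, 50 mm apart) runs along its front edge, x = -75 mm, rack top 40 mm high. Black end blocks up to 48 mm high
- carriage (a joint): travel of the carriage along the rail, m: 0 at the home notch (rail y = +75 mm, the end at the robot's left), growing toward the rail's -y: 0.05, 0.10 and 0.15 at the other three notches. Stops at -0.003 and 0.153. It stays where it is left; friction about 3 N. It cannot move more than about 3 mm while the tooth is in a notch
- tray: the carriage, one piece with the grey open tray on its top: tray, 84 (x) x 106 (y) mm outside, 76 x 98 mm inside, walls 10 mm above its floor. Origin: at bench height under the middle of the tray; axes parallel to the rail's. The case fits with its long side along the tray's (either way round)
- tray_floor (a point): centre of the tray's inner floor, 52 mm above the bench, axes parallel to the rail's
- release_bar (a joint): lift of the release bar, m: 0 when its tooth is fully down in a notch, 0.018 at its upper stop. Below 0.011 the tooth is held by the notch's sides; above it the carriage slides. Let go between notches, the tooth rides on the rack at 0.011. A spring pulls it down with 3 N at the bottom, 6 N at the top, besides 0.8 N of weight
- bar_grip (a point): middle of the red release bar, 105 mm above the bench when down. The bar lies along the rail's y, 90 mm long, 13 mm wide in x, 13 mm high, on a 10 mm steel stem in its middle, 75 mm in front of the tray's middle; the carriage's guide beneath it ends 63 mm above the bench. It moves with the carriage, straight up and down on it
- flag_yellow: yellow plate that marks the wanted station: a 30 mm wide, 37 mm high station plate standing on the bench in front of the rack, fixed. Origin: centre of its foot on the bench; its y runs along the slide and is the y of the notch it marks; its x points to the back, as the rail's
- flag_white_1: white plate at another station: a 30 mm wide, 37 mm high station plate standing on the bench in front of the rack, fixed. Origin: centre of its foot on the bench; its y runs along the slide and is the y of the notch it marks; its x points to the back, as the rail's
- flag_white_2: white plate at another station: a 30 mm wide, 37 mm high station plate standing on the bench in front of the rack, fixed. Origin: centre of its foot on the bench; its y runs along the slide and is the y of the notch it marks; its x points to the back, as the rail's
- spanner: bystander: loose steel combination spanner, 187 mm long, lying on the bench
- tape_roll: bystander: loose black roll of tape, 62 mm across, 19 mm high

How it is judged:
By the outcome, as a careful person would: the job done as asked, in the order asked, and still so for the second after the job is handed in, with the robot touching nothing.
It also fails if it takes over 72 s, if anything falls off the work surface, if the arm or the gripper's body presses on something with over 40 N, if the wrist force passes 120 N, or if a joint passes its speed limit or range.

ROBOT

A 6-joint arm with a two-finger parallel gripper is mounted at the origin on a cart in front of the work surface, level with it; the furniture and walls round the work are solid. World frame = base frame: x ahead of the robot, y to its left, z up, the work surface at z = 0. Lengths are in m, angles in rad, forces in N, time in s.
With the tool pointing down it reaches from about 0.375 to 0.975 m from the base axis. Payload 3.8 kg.
Tool frame: the origin (TCP) lies between the finger pads; the fingertips stand 8 mm ahead of it and the grasp point (between the pads) lies 11 mm behind it; z points along the fingers, y is the direction in which the jaws open and shut (so a half turn about z gives the same grasp; the last joint's range is limited). The gripper opens to 88 mm and grips with 3 to 60 N. Pads are 18 mm wide; open, the fingers measure 123 mm over their backs; the gripper's body (75 mm by 187 mm) begins 45 mm behind the grasp point.
Start: joints at [1.189, 0.264, 1.604, -0, 1.274, -0.037], TCP at [0.228, 0.635, 0.247] pointing down, gripper open.
Joint ranges: [-2.63, 2.63], [-0.94, 2.18], [0.31, 2.57], [-1.31, 4.45], [0, 2.66], [-2.55, 2.55]. Speed limits (rad/s): [2.57, 2.57, 3.14, 3.14, 3.14, 3.14].

INTERFACE

Orientations are given as a rotation vector (axis times angle).
In Python, from plant import sensors, vision, order, nets gives the robot as it stands.
- The arm moves only by the tool servo_tool, never from a script. Its argument "commands" is text: rows parted by semicolons, each of 7 numbers parted by spaces: the shift along the tool's x, y, z in cm, then the turn, a rotation vector about the tool's x, y, z in rad, then the gripper command: -1 is shut, 1 is fully open, values between are in proportion. A call has 1 to 8 rows; each row is the pose to reach, as a shift and turn from the pose measured when the call began, along the tool's axes at that moment; what a row does not reach only later rows make up. A row lasts 1/12 s, in which the tool goes at most 41.7 mm and 7.16 degrees, less where a joint would pass 70% of its speed; a pose out of reach is approached as far as the arm can. A call with a gripper value outside its range is refused whole. The fingers move at their own pace and stop on an object; "newtons" is the grip in N (left out, the last holds). Time passes only in rows, so rows that repeat a pose let the fingers close. It gives the time, the measured TCP pose, the force and the opening at its end, in the units of the state.
- sensors.read_state(): the state, without advancing time (a new reading comes with each control period).
- vision.get_image(name): name is "side" or "top" or "wrist"; returns a dict with "frame" (384x512x3 uint8, red, green, blue), "mtx" (3x3 intrinsics, pixels), "rvec" (rotation vector, rad) and "tvec" (3), from world to camera coordinates, as OpenCV has them; the wrist camera has in their place "hand_eye" (4x4, takes a point from camera to tool coordinates, whose origin is the TCP and whose axes are the flange's). Camera axes: x right, y down, z forward; pixel columns grow to the right and rows downward; lengths in m; the calibration is good to about 2 mm. A picture is of the moment at which its call begins: read the wrist's pose just before it. There is no depth.
- order.finish_job(): hands the job in, once; it reports no verdict.
Trained networks look in the newest picture that a camera, given by its name, has taken for a name from the list of things; names that differ only in an ending like _2 or _b are one class to them, and where a whole thing is asked for, a point or a joint stands for the part that bears it (a point fixed in the world has none). Each returns a list of dicts, best first, with "score" (0 to 1); they miss things now and then, are a little off and sometimes report something else, mostly with a low value. They report only what shows in the picture. A call takes as long as a camera call.
- nets.look_for(camera, label): "point" ([column, row] in pixels, amid what is visible of it).
- nets.cut_out(camera, label): "pixels" (384x512 bool, what is visible of it) and "point" ([column, row] in pixels, amid what is visible of it).
The state is a dict: "t": time; "q": joint angles; "qd": joint speeds; "joint_torque": joint torques, N m; "eef_pos": TCP position; "eef_rot": TCP orientation; "wrist_force": force on the tool from outside, world axes, zero at the start; "moment": the same for the moment, N m; "finger_gap": finger opening in m.
Only numpy, scipy, OpenCV 4.12 (cv2) and the standard library are available. Lean on these libraries where they do the work, as an engineer would, in place of code of your own. Each camera call takes 0.05 s, during which the arm holds its last target.

## Working session

There is one attempt and no reset: what is moved stays moved. The work goes in short steps, Python scripts to look and compute and a tool call to move; the robot and the scene stay as the last step left them, time stands still between calls to the robot, and variables do not carry over. Pictures are saved under pics/ and viewed, and the job is handed in when it is done.

Besides the shell and the picture viewer there is one more tool, called after ">>>" as name(argument=value, ...), one argument or row to a line, values as JSON. servo_tool: Moves the arm, as the interface text tells. Its arguments: {"type":"object","properties":{"commands":{"type":"string"},"newtons":{"type":"number"}},"required":["commands"]}

```bash
ls; mkdir -p pics; python3 - <<'E'
from plant import sensors, vision
import cv2
s=sensors.read_state(); print({k:(v if not hasattr(v,'round') else v) for k,v in s.items()})
for n in ["side","top","wrist"]:
    im=vision.get_image(n); cv2.imwrite(f"pics/{n}0.png",im["frame"][:,:,::-1]); print(n,im["mtx"].tolist(),im.get("rvec"),im.get("tvec"),im.get("hand_eye"))
E
```

```text
pics
{'t': 0.0, 'q': array([ 1.18912935e+00,  2.64697236e-01,  1.60536505e+00,  1.26313255e-05,
        1.27367388e+00, -3.69317390e-02]), 'qd': array([ 0.00065249,  0.0014747 , -0.00082629, -0.00045385, -0.00139292,
       -0.00018166]), 'joint_torque': array([ 1.48446629e-04, -5.02115214e+01, -3.56871665e+01,  7.28701986e-02,
        2.94679776e-02, -1.67016351e-04]), 'eef_pos': array([0.22787819, 0.63464573, 0.24543048]), 'eef_rot': array([-0.53875843, -3.09458569,  0.00328912]), 'wrist_force': array([ 0.41036814, -0.96624216, -0.76636118]), 'moment': array([-0.00350818,  0.01479682,  0.05260653]), 'finger_gap': 0.08824393489233473}
side [[365.84668568200453, 0.0, 256.66865280494227], [0.0, 365.84668568200453, 188.67653763008624], [0.0, 0.0, 1.0]] [ 1.75221375 -1.76524036  0.75576339] [0.19591564 0.47862358 0.52326226] None
top [[398.88509920640155, 0.0, 251.49933165215842], [0.0, 398.88509920640155, 192.36864995149568], [0.0, 0.0, 1.0]] [ 2.13686759 -2.12744848  0.21469337] [0.19096182 0.56611325 0.85546463] None
wrist [[320.2573512073944, 0.0, 249.57622473639825], [0.0, 320.2573512073944, 187.59638942606685], [0.0, 0.0, 1.0]] None None [[-9.98029400e-06 -9.61857046e-01 -2.73552596e-01  7.04294665e-02]
 [ 9.99999811e-01  1.58442158e-04 -5.93593337e-04 -7.01711042e-04]
 [ 6.14294197e-04 -2.73552550e-01  9.61856863e-01 -1.38242052e-01]
 [ 0.00000000e+00  0.00000000e+00  0.00000000e+00  1.00000000e+00]]
```

View pics/top0.png

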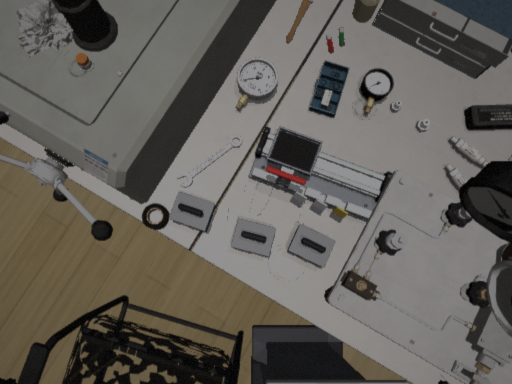

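View pics/side0.png

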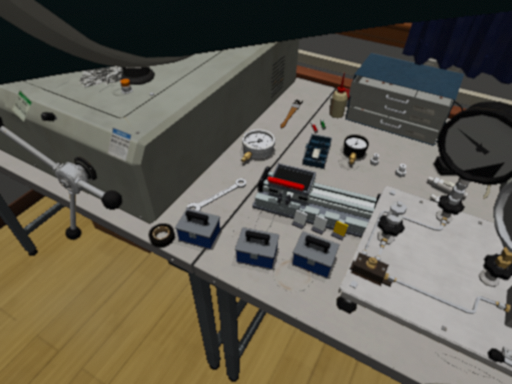

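View pics/wrist0.png

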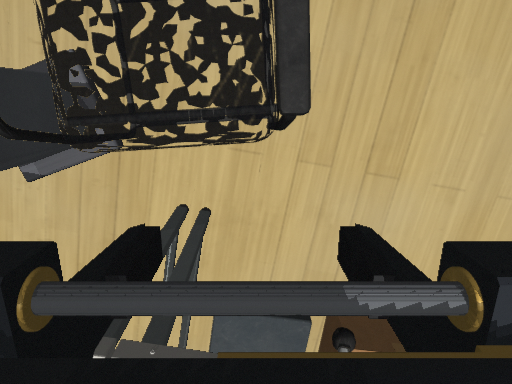

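```bash
cat > h.py <<'E'
import numpy as np, cv2
from plant import sensors, vision, order, nets
from scipy.optimize import minimize
def box(x,y,z0,z1,cx=0,cy=0):
    return np.array([[cx+a*x/2,cy+b*y/2,z] for a in(-1,1) for b in(-1,1) for z in(z0,z1)])
CASE=[box(.062,.084,0,.043),box(.066,.088,.043,.049),box(.013,.056,.062,.076)]
BAR=[box(.013,.09,.0985,.1115)]
def cams():
    return {n:vision.get_image(n) for n in("top","side")}
def proj(c,P): return cv2.projectPoints(np.asarray(P,float).reshape(-1,1,3),c["rvec"],c["tvec"],c["mtx"],None)[0].reshape(-1,2)
def ray(c,p,z):
    R=cv2.Rodrigues(c["rvec"])[0]; C=-R.T@np.ravel(c["tvec"]); d=R.T@np.linalg.inv(c["mtx"])@[p[0],p[1],1]
    return C+d*(z-C[2])/d[2]
def place(B,x,y,th,z=0):
    c,s=np.cos(th),np.sin(th); return B@np.array([[c,s,0],[-s,c,0],[0,0,1]])+[x,y,z]
def sil(c,parts,x,y,th,z=0,S=4):
    m=np.zeros((384*S,512*S),np.uint8)
    for B in parts:
        h=cv2.convexHull(((proj(c,place(B,x,y,th,z))+.5)*S-.5).astype(np.float32)); cv2.fillConvexPoly(m,np.round(h).astype(np.int32),1)
    return cv2.resize(m.astype(np.float32),(512,384),interpolation=cv2.INTER_AREA)
def fit(cs,masks,parts,x0,z=0):
    def cost(v):
        t=0
        for n in masks:
            s=sil(cs[n],parts,v[0],v[1],v[2]/10,z); M=masks[n].astype(float)
            t+=np.minimum(s,M).sum()/np.maximum(s,M).sum()
        return -t/len(masks)
    x0=np.array([x0[0],x0[1],x0[2]*10])
    r=minimize(cost,x0,method="Nelder-Mead",options=dict(initial_simplex=[x0,x0+[.01,0,0],x0+[0,.01,0],x0+[0,0,3]],xatol=1e-4,fatol=1e-4))
    return r.x[0],r.x[1],r.x[2]/10,-r.fun
E
cat > a.py <<'E'
from h import *
cs=cams()
for lab in["case_a","rail","tray","release_bar","flag_yellow","flag_white_1","spanner","tape_roll"]:
    for n in cs:
        for r in nets.cut_out(n,lab):
            p=r["point"]; print(lab,n,round(r["score"],2),np.round(p),r["pixels"].sum(),np.round(ray(cs[n],p,{"case_a":.03,"release_bar":.105,"flag_yellow":.02,"flag_white_1":.02,"tray":.055}.get(lab,0.01))[:2],3))
            np.save(f"m_{lab}_{n}_{int(p[0])}.npy",r["pixels"])
E
python3 a.py; ls
```

```text
case_a top 0.98 [310. 244.] 1244 [0.449 0.061]
case_a top 0.83 [193. 210.] 1147 [0.526 0.328]
case_a top 0.65 [252. 235.] 1139 [0.47  0.191]
case_a side 0.95 [314. 254.] 1510 [0.443 0.063]
case_a side 0.79 [200. 229.] 1325 [0.517 0.324]
case_a side 0.65 [257. 245.] 1421 [0.469 0.19 ]
rail top 0.95 [316. 172.] 6833 [0.623 0.039]
rail side 0.9 [313. 200.] 4980 [0.629 0.039]
rail side 0.73 [261. 248.] 1368 [0.477 0.18 ]
tray top 0.66 [291. 154.] 2184 [0.655 0.102]
tray side 0.58 [288. 182.] 1337 [0.651 0.106]
release_bar top 0.74 [283. 176.] 288 [0.59  0.127]
release_bar side 0.64 [286. 189.] 298 [0.575 0.122]
flag_yellow top 0.7 [339. 214.] 179 [ 0.522 -0.012]
flag_yellow top 0.61 [291. 155.] 2186 [0.663 0.1  ]
flag_yellow side 0.77 [340. 230.] 180 [ 0.522 -0.011]
flag_white_1 top 0.67 [253. 234.] 1205 [0.473 0.19 ]
flag_white_1 top 0.59 [320. 207.] 148 [0.537 0.033]
flag_white_1 top 0.59 [298. 200.] 174 [0.553 0.084]
flag_white_1 side 0.69 [320. 224.] 203 [0.541 0.033]
flag_white_1 side 0.5 [302. 219.] 167 [0.556 0.076]
spanner top 0.94 [206. 164.] 466 [0.643 0.302]
spanner side 0.57 [218. 194.] 394 [0.652 0.291]
tape_roll top 0.69 [152. 220.] 406 [0.505 0.425]
tape_roll side 0.92 [161. 236.] 488 [0.513 0.418]
tape_roll side 0.47 [341. 229.] 218 [ 0.533 -0.017]
a.py
h.py
m_case_a_side_199.npy
m_case_a_side_256.npy
m_case_a_side_313.npy
m_case_a_top_192.npy
m_case_a_top_252.npy
m_case_a_top_309.npy
m_flag_white_1_side_302.npy
m_flag_white_1_side_320.npy
m_flag_white_1_top_252.npy
m_flag_white_1_top_298.npy
m_flag_white_1_top_319.npy
m_flag_yellow_side_339.npy
m_flag_yellow_top_290.npy
m_flag_yellow_top_339.npy
m_rail_side_260.npy
m_rail_side_313.npy
m_rail_top_315.npy
m_release_bar_side_285.npy
m_release_bar_top_282.npy
m_spanner_side_218.npy
m_spanner_top_206.npy
m_tape_roll_side_161.npy
m_tape_roll_side_340.npy
m_tape_roll_top_151.npy
m_tray_side_288.npy
m_tray_top_291.npy
pics
```

```bash
cat > b.py <<'E'
from h import *
cs=cams()
L=lambda a,b:{"top":np.load(f"m_{a}.npy"),"side":np.load(f"m_{b}.npy")}
ov={n:cs[n]["frame"].copy() for n in cs}
def draw(parts,x,y,th,col=(0,255,0)):
    for n in cs:
        for B in parts:
            h=cv2.convexHull(proj(cs[n],place(B,x,y,th)).astype(np.float32)); cv2.polylines(ov[n],[np.round(h*16).astype(np.int32)],True,col,1,cv2.LINE_AA,4)
for nm,x0,y0,a,b in[("right",.446,.062,309,313),("mid",.47,.19,252,256),("left",.522,.326,192,199)]:
    best=None
    for m in (L(f"case_a_top_{a}",f"case_a_side_{b}"),):
        for t in(-.9,-.3,.3,.9,1.5):
            f=fit(cs,m,CASE,(x0,y0,t))
            if best is None or f[3]>best[3]: best=f
    print(nm,np.round(best,4)); draw(CASE,*best[:3])
red={}
for n in cs:
    hsv=cv2.cvtColor(cs[n]["frame"],cv2.COLOR_RGB2HSV); m=((hsv[...,0]<8)|(hsv[...,0]>172))&(hsv[...,1]>140)&(hsv[...,2]>70)
    k=np.zeros_like(m); k[160:205,255:320]=1; red[n]=m&k; print(n,red[n].sum())
f=fit(cs,red,BAR,(.582,.125,-.31)); print("bar",np.round(f,4)); draw(BAR,*f[:3])
x,y,t=f[:3]; R=np.array([[np.cos(t),-np.sin(t)],[np.sin(t),np.cos(t)]])
for q in[(.522,-.012),(.537,.033),(.553,.08)]: print(R.T@(np.array(q)-[x,y]))
tr=np.array([x,y])+R@[.075,0]; print("tray",tr)
draw([box(.084,.106,.05,.062),box(.076,.098,.062,.062)],*tr,t)
for i in range(4):
    fl=np.array([x,y])+R@[-.02,-.05*i]; draw([box(.003,.03,0,.037)],*fl,t,(255,255,0))
for n in cs: cv2.imwrite(f"pics/ov_{n}.png",cv2.resize(ov[n][110:290,120:400],None,fx=2.8,fy=2.8,interpolation=cv2.INTER_CUBIC)[:,:,::-1])
E
python3 b.py
```

```text
right [ 0.4464  0.0601 -0.4358  0.9473]
mid [0.4647 0.1902 2.9017 0.9456]
left [ 0.5232  0.329  -0.334   0.9486]
top 219
side 218
bar [ 0.5953  0.1218 -0.3691  0.6994]
[-0.02013067 -0.15123499]
[-0.0223748  -0.10385394]
[-0.02440779 -0.05424681]
tray [0.66528356 0.09473185]
```

View pics/ov_top.png

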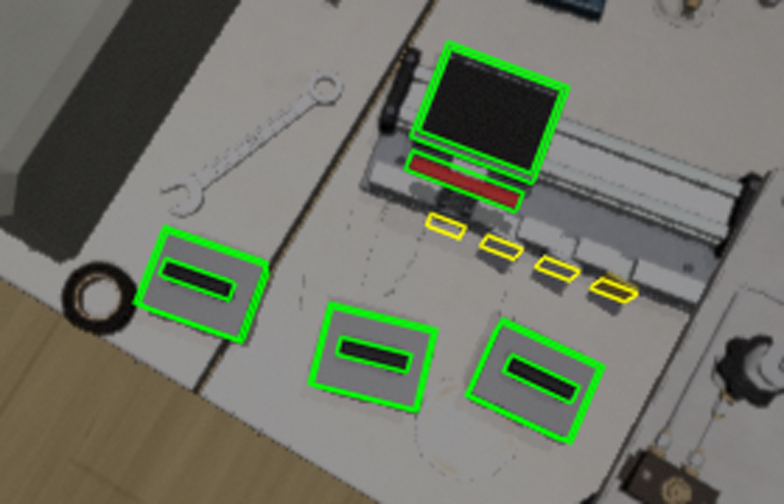

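View pics/ov_side.png

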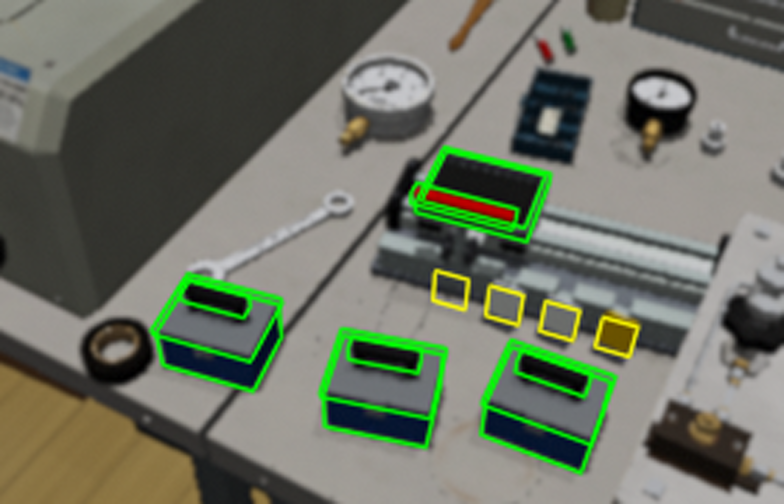

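```bash
cat > g.py <<'E'
import sys
from h import *
from scipy.spatial.transform import Rotation as Ro
def rel(x,y,z,phi,s=None):
    s=s or sensors.read_state(); R=Ro.from_rotvec(s["eef_rot"]); 
    best=None
    for k in(0,np.pi):
        j=np.array([np.cos(phi+k),np.sin(phi+k),0]); zz=np.array([0,0,-1.]); T=Ro.from_matrix(np.c_[np.cross(j,zz),j,zz])
        rv=(R.inv()*T).as_rotvec()
        if best is None or np.linalg.norm(rv)<np.linalg.norm(best): best=rv
    d=R.inv().apply(np.array([x,y,z])-s["eef_pos"])*100
    return d,best
if __name__=="__main__":
    s=sensors.read_state(); a=[float(v) for v in sys.argv[1:]]
    print("t",round(s["t"],2),"pos",np.round(s["eef_pos"],4),"F",np.round(s["wrist_force"],2),"gap",round(s["finger_gap"],4),"q6",round(s["q"][5],2))
    for i in range(0,len(a),4):
        d,rv=rel(*a[i:i+4],s); print(np.round(d,2),np.round(rv,3), "rows",round(max(np.linalg.norm(d)/4.17,np.degrees(np.linalg.norm(rv))/7.16),1))
E
python3 g.py .4647 .1902 .2 2.9017 .4647 .1902 .06 2.9017
```

```text
t 1.15 pos [0.2281 0.6353 0.2467] F [ 0.29 -0.41  0.07] gap 0.0883 q6 -0.04
[-37.31 -33.89   4.67] [-0.     0.     1.466] rows 12.1
[-37.31 -33.89  18.67] [-0.     0.     1.466] rows 12.9
```

>>> servo_tool(
  commands="-5 -4.2 0 0 0 0.12 1;-9 -8.4 0.5 0 0 0.24 1;-14 -12.6 1 0 0 0.36 1;-18 -16.8 1.5 0 0 0.48 1;-22 -20 2 0 0 0.6 1;-26 -23.5 2.5 0 0 0.72 1;-30 -27 3 0 0 0.84 1;-34 -30 4 0 0 0.96 1",
)

```text
t: 1.82
eef_pos: [0.3863, 0.3413, 0.2222]
eef_rot: [1.914, 2.491, 0.002]
wrist_force: [0.3, 0.1, -0.6]
finger_gap: 0.0879
```

```bash
python3 g.py .4647 .1902 .15 2.9017 .4647 .1902 .06 2.9017
```

```text
t 1.82 pos [0.3863 0.3413 0.2222] F [ 0.27  0.11 -0.64] gap 0.0879 q6 0.41
[-16.62   3.68   7.22] [ 0.001 -0.001  0.501] rows 4.4
[-16.63   3.66  16.22] [ 0.001 -0.001  0.501] rows 5.6
```

>>> servo_tool(
  commands="-4 0.9 1.5 0 0 0.12 0;-8 1.8 3 0 0 0.24 0;-12 2.7 5 0 0 0.36 0;-16 3.6 7 0 0 0.48 0;-16.6 3.7 7.2 0 0 0.501 0;-16.6 3.7 7.2 0 0 0.501 0;-16.6 3.7 7.2 0 0 0.501 0",
)

```text
t: 2.4
eef_pos: [0.4649, 0.1896, 0.1498]
eef_rot: [-2.473, -1.936, -0.001]
wrist_force: [-0.2, 0.0, 0.5]
finger_gap: 0.0447
```

```bash
python3 g.py .4647 .1902 .15 2.9017 .4647 .1902 .06 2.9017; python3 -c "
from h import *
cv2.imwrite('pics/w1.png',vision.get_image('wrist')['frame'][:,:,::-1])"
```

```text
t 2.4 pos [0.4649 0.1896 0.1498] F [-0.16  0.05  0.53] gap 0.0447 q6 0.58
[ 0.05 -0.03 -0.02] [-0.    -0.001 -0.003] rows 0.0
[ 0.04 -0.03  8.98] [-0.    -0.001 -0.003] rows 2.2
```

View pics/w1.png

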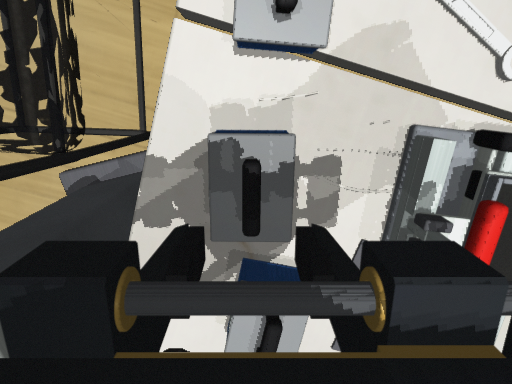

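The wrist picture shows the case straight below, with its handle at column 251, midway between the fingers. I'll go down, grip and lift.

>>> servo_tool(
  commands="0 0 3 0 0 0 0;0 0 6 0 0 0 0;0 0 8 0 0 0 0;0 0 8.8 0 0 0 0;0 0 8.9 0 0 0 0;0 0 8.9 0 0 0 -1;0 0 8.9 0 0 0 -1;0 0 8.9 0 0 0 -1",
  newtons=40,
)

```text
t: 3.12
eef_pos: [0.4666, 0.1918, 0.0635]
eef_rot: [2.471, 1.939, 0.008]
wrist_force: [-0.5, 0.1, -0.1]
finger_gap: 0.0261
```

>>> servo_tool(
  commands="0 0 0 0 0 0 -1;0 0 0 0 0 0 -1;0 0 -1 0 0 0 -1;0 0 -2 0 0 0 -1;0 0 -3 0 0 0 -1;0 0 -3 0 0 0 -1;0 0 -3 0 0 0 -1;0 0 -3 0 0 0 -1",
)

```text
t: 3.78
eef_pos: [0.4665, 0.1916, 0.0937]
eef_rot: [2.471, 1.939, 0.009]
wrist_force: [-0.3, 0.0, -1.6]
finger_gap: 0.0125
```

```bash
python3 g.py .4647 .1902 .061 2.9017
```

```text
t 3.78 pos [0.4665 0.1916 0.0937] F [-0.32  0.02 -1.55] gap 0.0125 q6 0.58
[-0.2  -0.16  3.27] [ 0.004 -0.004 -0.   ] rows 0.8
```

Only about 1.6 N, so this case is empty. I'll put it back.

>>> servo_tool(
  commands="0 0 1.5 0 0 0 -1;0 0 2.5 0 0 0 -1;0 0 2.9 0 0 0 -1;0 0 3 0 0 0 -1;0 0 3 0 0 0 -1;0 0 3 0 0 0 0;0 0 3 0 0 0 0;0 0 3 0 0 0 0",
)

```text
t: 4.45
eef_pos: [0.4665, 0.1916, 0.0633]
eef_rot: [2.471, 1.939, 0.008]
wrist_force: [-0.2, 0.1, -0.8]
finger_gap: 0.0306
```

```bash
python3 g.py .4665 .1916 .155 2.9017 .4464 .0601 .155 -.4358
```

```text
t 4.45 pos [0.4665 0.1916 0.0633] F [-0.24  0.13 -0.85] gap 0.0306 q6 0.58
[ 0.03  0.03 -9.17] [ 0.004 -0.004 -0.   ] rows 2.2
[-13.22   1.21  -9.22] [ 0.003 -0.004  0.195] rows 3.9
```

>>> servo_tool(
  commands="0 0 -0.5 0 0 0 0;0 0 -4 0 0 0 0;0 0 -8 0 0 0 0;-4 0.4 -9.2 0 0 0.08 0;-8 0.8 -9.2 0 0 0.16 0;-12 1.2 -9.2 0 0 0.195 0;-13.2 1.2 -9.2 0 0 0.195 0;-13.2 1.2 -9.2 0.003 -0.004 0.195 0",
)

```text
t: 5.12
eef_pos: [0.4455, 0.0578, 0.155]
eef_rot: [2.651, 1.684, -0.001]
wrist_force: [0.4, -0.4, 0.7]
finger_gap: 0.0443
```

```bash
python3 g.py .4464 .0601 .061 -.4358; python3 -c "
from h import *
cv2.imwrite('pics/w2.png',vision.get_image('wrist')['frame'][:,:,::-1])"
```

```text
t 5.12 pos [0.4455 0.0578 0.155 ] F [ 0.4  -0.37  0.7 ] gap 0.0443 q6 0.51
[ 0.25 -0.02  9.4 ] [ 0.     0.001 -0.003] rows 2.3
```

View pics/w2.png

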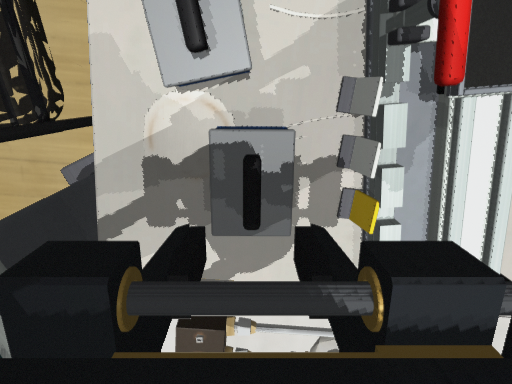

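The right-hand case's handle (column 252) is centred between the fingers. The yellow plate at (365,213) is the last of the three.

>>> servo_tool(
  commands="0.2 0 3 0 0 0 0;0.2 0 6 0 0 0 0;0.2 0 8.5 0 0 0 0;0.2 0 9.2 0 0 0 0;0.2 0 9.3 0 0 0 0;0.2 0 9.3 0 0 0 -1;0.2 0 9.3 0 0 0 -1;0.2 0 9.3 0 0 0 -1",
  newtons=40,
)

```text
t: 5.83
eef_pos: [0.4488, 0.0615, 0.0638]
eef_rot: [2.65, 1.685, 0.005]
wrist_force: [0.4, 0.8, -0.1]
finger_gap: 0.0261
```

>>> servo_tool(
  commands="0 0 0 0 0 0 -1;0 0 0 0 0 0 -1;0 0 -1 0 0 0 -1;0 0 -2 0 0 0 -1;0 0 -3 0 0 0 -1;0 0 -3 0 0 0 -1;0 0 -3 0 0 0 -1;0 0 -3 0 0 0 -1",
)

```text
t: 6.5
eef_pos: [0.4487, 0.0615, 0.094]
eef_rot: [2.649, 1.684, 0.006]
wrist_force: [-0.2, 0.0, -2.2]
finger_gap: 0.0125
```

```bash
python3 g.py .4464 .0601 .061 -.4358 
```

```text
t 6.5 pos [0.4487 0.0615 0.094 ] F [-0.19  0.02 -2.17] gap 0.0125 q6 0.52
[-0.23 -0.17  3.3 ] [ 0.004 -0.002 -0.002] rows 0.8
```

About 2.2 N, so this one is empty too. I'll put it back and lift the left one.

>>> servo_tool(
  commands="0 0 1.5 0 0 0 -1;0 0 2.5 0 0 0 -1;0 0 2.9 0 0 0 -1;0 0 3 0 0 0 -1;0 0 3 0 0 0 -1;0 0 3 0 0 0 0;0 0 3 0 0 0 0;0 0 3 0 0 0 0",
)

```text
t: 7.17
eef_pos: [0.4488, 0.0615, 0.0637]
eef_rot: [2.65, 1.685, 0.005]
wrist_force: [-0.2, 0.5, -0.5]
finger_gap: 0.0303
```

```bash
python3 g.py .4487 .0615 .16 -.4358 .5232 .329 .16 -.334
```

```text
t 7.17 pos [0.4488 0.0615 0.0637] F [-0.24  0.51 -0.46] gap 0.0303 q6 0.52
[ 0.02  0.03 -9.63] [ 0.003 -0.002 -0.002] rows 2.3
[27.4  -4.58 -9.6 ] [ 0.003 -0.002 -0.104] rows 7.0
```

>>> servo_tool(
  commands="0 0 -0.5 0 0 0 0;0 0 -4 0 0 0 0;2 0 -8 0 0 0 0;6 -1 -9.6 0 0 -0.03 0;10 -1.7 -9.6 0 0 -0.05 0;14 -2.4 -9.6 0 0 -0.07 0;18 -3 -9.6 0 0 -0.1 0;22 -3.7 -9.6 0.003 -0.002 -0.104 0",
)

```text
t: 7.83
eef_pos: [0.5086, 0.2783, 0.1605]
eef_rot: [2.558, 1.822, 0.001]
wrist_force: [0.3, -0.1, -0.1]
finger_gap: 0.0439
```

```bash
python3 g.py .5232 .329 .15 -.334
```

```text
t 7.83 pos [0.5086 0.2783 0.1605] F [ 0.33 -0.13 -0.1 ] gap 0.0439 q6 0.79
[ 5.27 -0.27  1.05] [ 0.001 -0.     0.001] rows 1.3
```

>>> servo_tool(
  commands="3 -0.2 0.5 0 0 0 0;5.3 -0.3 1 0 0 0 0;5.3 -0.3 1 0 0 0 0;5.3 -0.3 1 0 0 0 0",
)

```text
t: 8.17
eef_pos: [0.5227, 0.3302, 0.1497]
eef_rot: [2.556, 1.825, -0.002]
wrist_force: [0.3, 0.1, -0.6]
finger_gap: 0.044
```

```bash
python3 g.py .5232 .329 .061 -.334; python3 -c "
from h import *
cv2.imwrite('pics/w3.png',vision.get_image('wrist')['frame'][:,:,::-1])"
```

```text
t 8.17 pos [0.5227 0.3302 0.1497] F [ 0.28  0.1  -0.57] gap 0.044 q6 0.86
[-0.08  0.08  8.87] [0.    0.001 0.003] rows 2.1
```

View pics/w3.png

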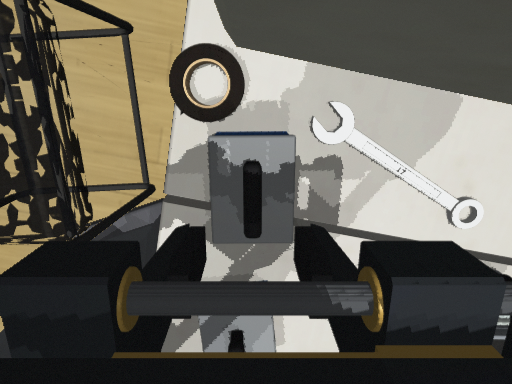

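The left-hand case's handle (column 253) is centred. The tape roll at (208,82) and the spanner are clear of the fingers.

>>> servo_tool(
  commands="-0.1 0.1 3 0 0 0 0;-0.1 0.1 6 0 0 0 0;-0.1 0.1 8 0 0 0 0;-0.1 0.1 8.7 0 0 0 0;-0.1 0.1 8.8 0 0 0 0;-0.1 0.1 8.8 0 0 0 -1;-0.1 0.1 8.8 0 0 0 -1;-0.1 0.1 8.8 0 0 0 -1",
  newtons=55,
)

```text
t: 8.88
eef_pos: [0.5246, 0.3282, 0.0641]
eef_rot: [2.557, 1.822, 0.004]
wrist_force: [0.1, 0.3, 0.5]
finger_gap: 0.0262
```

>>> servo_tool(
  commands="0 0 0 0 0 0 -1;0 0 0 0 0 0 -1;0 0 -1 0 0 0 -1;0 0 -2 0 0 0 -1;0 0 -3 0 0 0 -1;0 0 -4 0 0 0 -1;0 0 -4 0 0 0 -1;0 0 -4 0 0 0 -1",
)

```text
t: 9.55
eef_pos: [0.5254, 0.3287, 0.1054]
eef_rot: [2.557, 1.822, 0.008]
wrist_force: [-0.5, -0.2, -8.2]
finger_gap: 0.0124
```

```bash
python3 g.py .5232 .329 .061 -.334; cat > c.py <<'E'
from h import *
cs=cams()
for n in cs:
    cv2.imwrite(f"pics/c_{n}.png",cv2.resize(cs[n]["frame"][100:290,130:400],None,fx=2.9,fy=2.9,interpolation=cv2.INTER_CUBIC)[:,:,::-1])
red={}
for n in cs:
    f=cs[n]["frame"].astype(int); m=(f[...,0]>1.8*f[...,1])&(f[...,0]>1.8*f[...,2])&(f[...,0]>60)
    k=np.zeros_like(m); k[160:235,250:360]=1; m&=k
    nn,l,st,_=cv2.connectedComponentsWithStats(m.astype(np.uint8)); i=1+np.argmax(st[1:,4]); red[n]=l==i; print(n,st[i])
for ms in (red,{"top":red["top"]},{"side":red["side"]}):
  for z in([0] if len(ms)==2 else [0]): print(np.round(fit(cs,ms,BAR,(.59,.122,-.34),z),4))
E
python3 c.py
```

```text
t 9.55 pos [0.5254 0.3287 0.1054] F [-0.48 -0.17 -8.21] gap 0.0124 q6 0.85
[-0.05 -0.23  4.44] [ 0.004 -0.003  0.002] rows 1.1
top [266 166  40  19 235]Traceback (most recent call last):
  File "c.py", line 9, in <module>
    nn,l,st,_=cv2.connectedComponentsWithStats(m.astype(np.uint8)); i=1+np.argmax(st[1:,4]); red[n]=l==i; print(n,st[i])
                                                                        ~~~~~~~~~^^^^^^^^^^
    return _wrapfunc(a, 'argmax', axis=axis, out=out, **kwds)
    return bound(*args, **kwds)
ValueError: attempt to get argmax of an empty sequence
```

The left case is the loaded one, at 8.2 N. I'll refine the bar and tray pose from the first pictures, where nothing blocks the view.

```bash
cat > d.py <<'E'
from h import *
cs=cams()
for n in cs: cs[n]["frame"]=cv2.imread(f"pics/{n}0.png")[:,:,::-1].copy()
red={}
for n in cs:
    f=cs[n]["frame"].astype(int); m=(f[...,0]>1.8*f[...,1])&(f[...,0]>1.8*f[...,2])&(f[...,0]>60)
    k=np.zeros_like(m); k[155:235,250:360]=1; m&=k
    nn,l,st,_=cv2.connectedComponentsWithStats(m.astype(np.uint8)); i=1+np.argmax(st[1:,4]); red[n]=l==i; print(n,st[i])
res=[]
for ms in (red,{"top":red["top"]},{"side":red["side"]}):
    r=fit(cs,ms,BAR,(.59,.122,-.34)); res.append(r); print(np.round(r,4))
out=[]
x,y,t,_=res[0]; R=np.array([[np.cos(t),-np.sin(t)],[np.sin(t),np.cos(t)]]); tr=np.array([x,y])+R@[.075,0]; print(tr)
for n in cs:
    S=9; x0,y0=(240,115) if n=="top" else(250,145)
    im=cv2.resize(cs[n]["frame"][y0:y0+110,x0:x0+80][:62] if 0 else cs[n]["frame"][y0:y0+66,x0:x0+88],None,fx=S,fy=S,interpolation=cv2.INTER_NEAREST).copy()
    for B,a in((BAR[0],(x,y)),(box(.084,.106,.062,.062),tr),(box(.076,.098,.062,.062),tr),(box(.076,.098,.052,.052),tr)):
        P=proj(cs[n],place(B,*a,t)); h=cv2.convexHull(((P-[x0,y0]+.5)*S).astype(np.float32)).astype(np.int32); cv2.polylines(im,[h],True,(0,255,0),1)
    cv2.imwrite(f"pics/d_{n}.png",im[:,:,::-1])
E
python3 d.py
```

```text
top [266 166  40  19 236]
side [267 176  38  15 244]
[ 0.5956  0.121  -0.3501  0.7594]
[ 0.594   0.1214 -0.3498  0.7479]
[ 0.5974  0.1211 -0.3644  0.8089]
[0.6660612  0.09532271]
```

View pics/d_top.png

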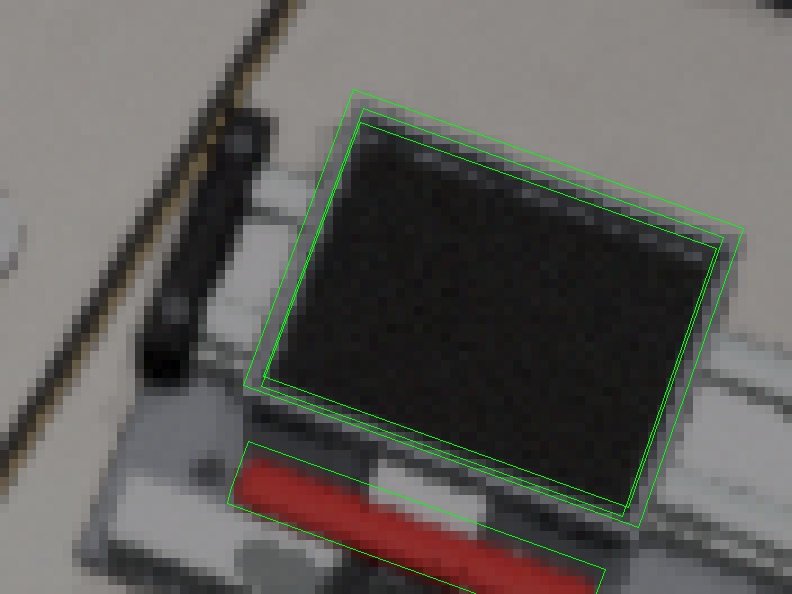

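View pics/d_side.png

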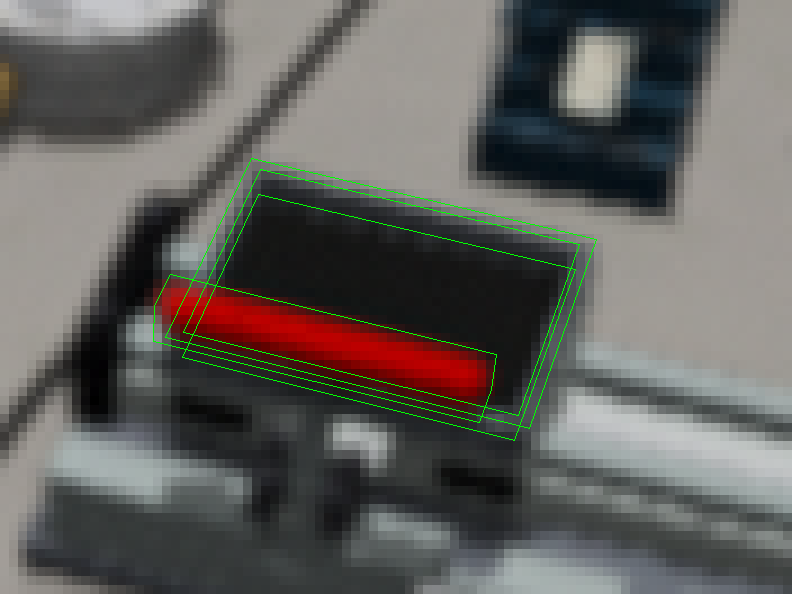

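```bash
python3 g.py .5254 .3287 .2 -.35 .6655 .0955 .2 -.35
```

```text
t 9.75 pos [0.5239 0.3278 0.1032] F [-0.04  0.19 -7.27] gap 0.0126 q6 0.85
[ 0.13  0.13 -9.68] [0.002 0.    0.018] rows 2.3
[-17.34  20.98  -9.64] [0.002 0.    0.018] rows 6.9
```

>>> servo_tool(
  commands="0 0 -1.5 0 0 0 -1;0 0 -3.5 0 0 0 -1;0 0 -6 0 0 0 -1;-1 1 -8 0 0 0 -1;-3 3.2 -9.6 0 0 0 -1;-5 5.8 -9.6 0 0 0.01 -1;-7.5 8.8 -9.6 0 0 0.018 -1;-10 12 -9.6 0 0 0.018 -1",
)

```text
t: 10.42
eef_pos: [0.6045, 0.1935, 0.1994]
eef_rot: [2.572, 1.801, 0.001]
wrist_force: [0.5, 1.2, -7.7]
finger_gap: 0.0122
```

```bash
python3 g.py .6655 .0955 .2 -.35
```

```text
t 10.42 pos [0.6045 0.1935 0.1994] F [ 0.46  1.22 -7.67] gap 0.0122 q6 0.62
[-7.12  9.08 -0.05] [0.001 0.    0.001] rows 2.8
```

>>> servo_tool(
  commands="-2.3 3 0 0 0 0 -1;-4.5 5.8 0 0 0 0 -1;-6.3 8 0 0 0 0 -1;-7.1 9.1 0 0 0 0 -1;-7.1 9.1 0 0 0 0 -1;-7.1 9.1 0 0 0 0 -1",
)

```text
t: 10.92
eef_pos: [0.6655, 0.0949, 0.1983]
eef_rot: [-2.575, -1.799, 0.001]
wrist_force: [-0.5, 1.0, -7.5]
finger_gap: 0.0128
```

```bash
cat > e.py <<'E'
from h import *
import sys
cs={n:vision.get_image(n) for n in("top","side","wrist")}
for n in cs:
    f=cs[n]["frame"]
    im=f if n=="wrist" else cv2.resize(f[100:250,180:400],None,fx=3.5,fy=3.5,interpolation=cv2.INTER_CUBIC)
    cv2.imwrite(f"pics/{sys.argv[1]}_{n}.png",im[:,:,::-1])
E
python3 e.py e1; python3 g.py .6655 .0955 .1155 -.35
```

```text
t 11.07 pos [0.6649 0.0967 0.1988] F [ 0.02 -0.22 -6.65] gap 0.0123 q6 0.46
[-0.09  0.11  8.33] [-0.     0.     0.002] rows 2.0
```

View pics/e1_top.png

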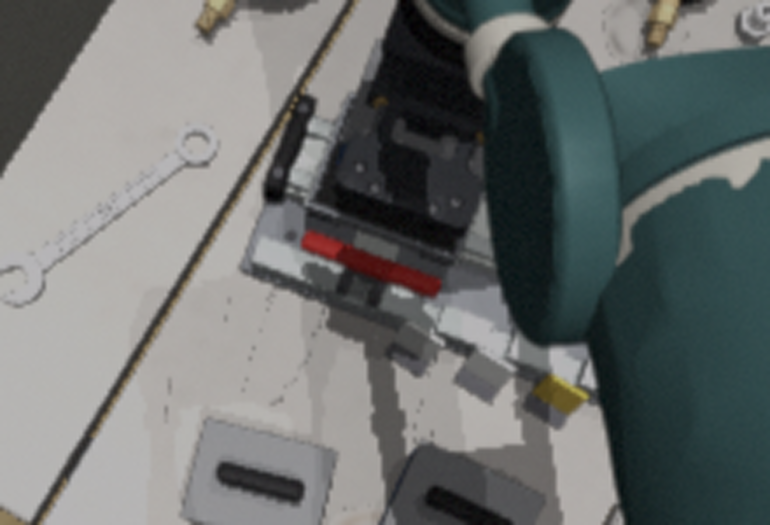

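View pics/e1_side.png

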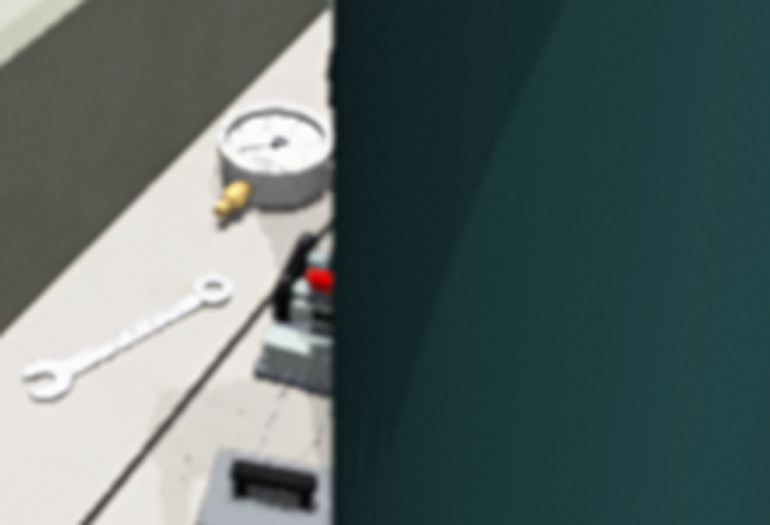

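View pics/e1_wrist.png

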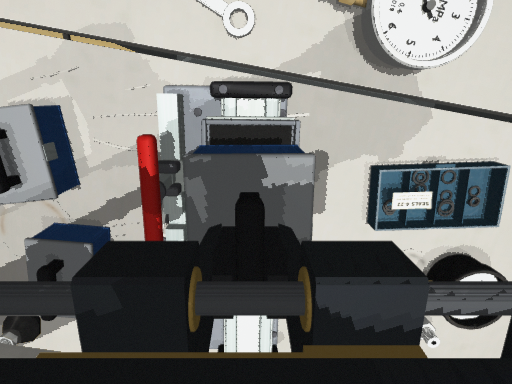

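```bash
cat > w.py <<'E'
from h import *
from scipy.spatial.transform import Rotation as Ro
def wcam(s,im):
    H=im["hand_eye"]; T=np.eye(4); T[:3,:3]=Ro.from_rotvec(s["eef_rot"]).as_matrix(); T[:3,3]=s["eef_pos"]
    W=np.linalg.inv(T@H); return dict(rvec=cv2.Rodrigues(W[:3,:3])[0],tvec=W[:3,3],mtx=im["mtx"],frame=im["frame"])
E
cat > f.py <<'E'
from w import *
s=sensors.read_state(); im=vision.get_image("wrist"); c=wcam(s,im)
o=im["frame"].copy()
tx,ty,t=.6655,.0955,-.35
R=np.array([[np.cos(t),-np.sin(t)],[np.sin(t),np.cos(t)]]); b=np.array([tx,ty])-R@[.075,0]
for B,a,col in((BAR[0],b,(0,255,0)),(box(.084,.106,.062,.062),(tx,ty),(0,255,0)),(box(.076,.098,.062,.062),(tx,ty),(255,255,0)),(box(.066,.088,.049,.049),s["eef_pos"][:2],(0,255,255))):
    z=s["eef_pos"][2]-.0638 if col[0]==0 and col[2] else 0
    h=cv2.convexHull(proj(c,place(B,*a,t,z)).astype(np.float32)); cv2.polylines(o,[np.round(h).astype(np.int32)],True,col,1)
cv2.imwrite("pics/f1.png",cv2.resize(o[60:260,100:360],None,fx=3,fy=3)[:,:,::-1])
E
python3 f.py
```

```text
(no output)
```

View pics/f1.png

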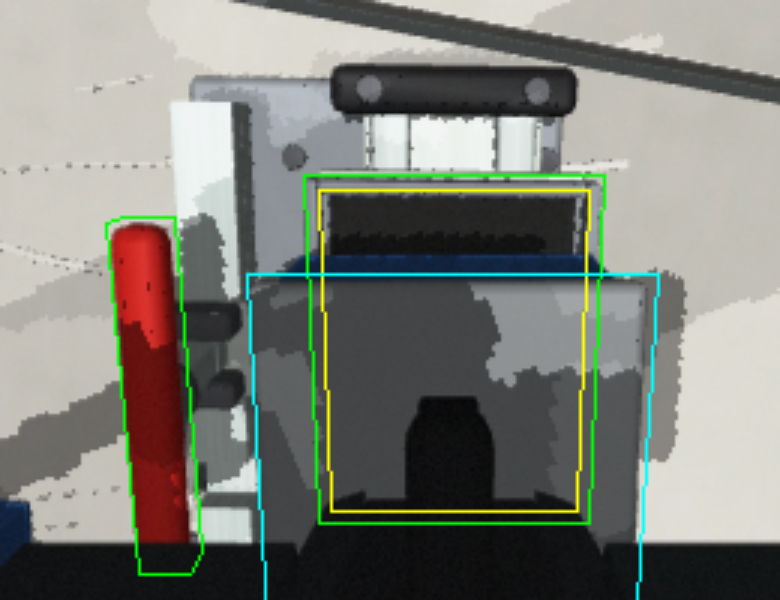

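The wrist overlay shows the tray and bar lying on their predicted outlines to about 1 px, and the lid is centred over the tray. I'll lower it gently.

>>> servo_tool(
  commands="-0.1 0.1 2 0 0 0 -1;-0.1 0.1 4.5 0 0 0 -1;-0.1 0.1 6.3 0 0 0 -1;-0.1 0.1 7 0 0 0 -1;-0.1 0.1 7.4 0 0 0 -1;-0.1 0.1 7.7 0 0 0 -1;-0.1 0.1 7.7 0 0 0 -1",
)

```text
t: 11.7
eef_pos: [0.666, 0.0961, 0.1227]
eef_rot: [2.571, 1.804, 0.001]
wrist_force: [0.3, -1.1, -7.1]
finger_gap: 0.0122
```

```bash
python3 g.py .6655 .0955 .1155 -.35
```

```text
t 11.7 pos [0.666  0.0961 0.1227] F [ 0.29 -1.15 -7.09] gap 0.0122 q6 0.45
[-0.08 -0.03  0.72] [ 0.001 -0.     0.003] rows 0.2
```

>>> servo_tool(
  commands="-0.1 0 0.15 0 0 0 -1;-0.1 0 0.3 0 0 0 -1;-0.1 0 0.45 0 0 0 -1;-0.1 0 0.55 0 0 0 -1;-0.1 0 0.6 0 0 0 -1;-0.1 0 0.65 0 0 0 -1;-0.1 0 0.65 0 0 0 -1",
)

```text
t: 12.28
eef_pos: [0.6661, 0.0951, 0.1177]
eef_rot: [2.571, 1.804, 0.003]
wrist_force: [-4.9, -0.6, 2.2]
finger_gap: 0.0126
```

```bash
python3 g.py .6655 .0955 .1155 -.35; python3 e.py e2; python3 -c "
from plant import sensors; print(sensors.read_state()['moment'])"
```

```text
t 12.28 pos [0.6661 0.0951 0.1177] F [-4.91 -0.57  2.21] gap 0.0126 q6 0.45
[ 0.02 -0.07  0.22] [ 0.002 -0.001  0.003] rows 0.1
[-0.25314469  0.83052428  0.00736864]
```

View pics/e2_wrist.png

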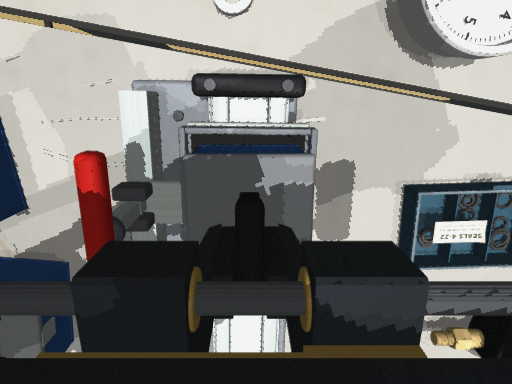

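View pics/e2_top.png

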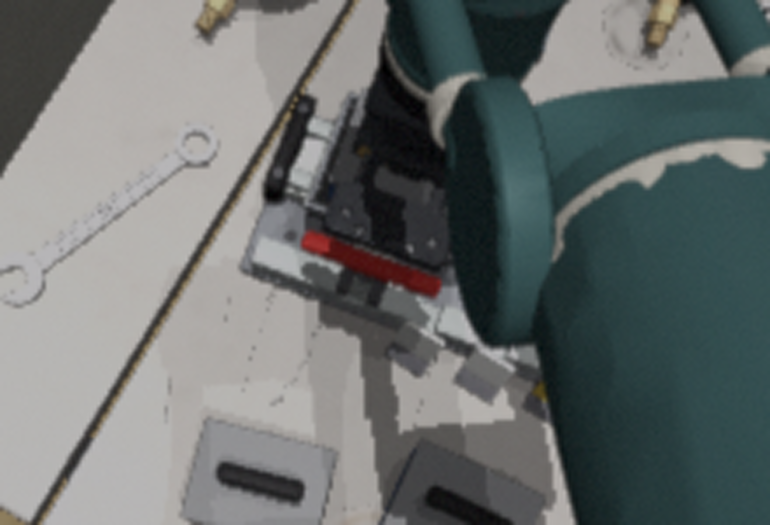

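The case sits inside the tray: the tray wall spans columns 180–316 and the lid 181–316. I'll release it with a partial opening.

>>> servo_tool(
  commands="0 0 0 0 0 0 -0.3;0 0 0 0 0 0 -0.3;0 0 0 0 0 0 -0.3;0 0 -1 0 0 0 -0.3;0 0 -3 0 0 0 -0.3;0 0 -6 0 0 0 -0.3;0 0 -9 0 0 0 -0.3;0 0 -9 0 0 0 -0.3",
)

```text
t: 13.1
eef_pos: [0.6703, 0.0956, 0.2165]
eef_rot: [2.565, 1.8, 0.021]
wrist_force: [1.4, 0.1, 1.2]
finger_gap: 0.0306
```

```bash
python3 g.py .5955 .121 .2 -.35; python3 e.py e3
```

```text
t 13.1 pos [0.6703 0.0956 0.2165] F [1.39 0.13 1.15] gap 0.0306 q6 0.45
[-0.17 -7.92  1.53] [ 0.014 -0.006  0.003] rows 1.9
```

View pics/e3_wrist.png

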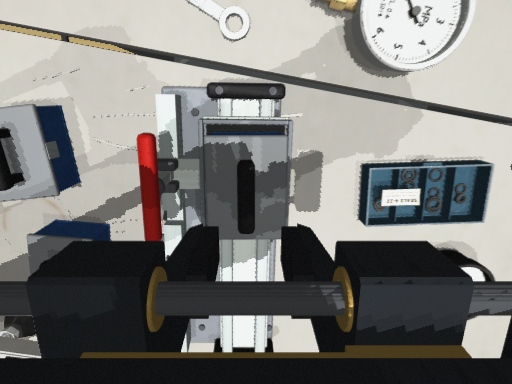

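The case stands upright and centred in the tray. Next is the bar.

```bash
python3 g.py .595 .1212 .16 -.35
```

```text
t 13.25 pos [0.6663 0.0952 0.2086] F [-0.25  0.51 -0.65] gap 0.0306 q6 0.45
[ 0.02 -7.61  4.83] [ 0.004 -0.001  0.003] rows 2.2
```

>>> servo_tool(
  commands="0 -2.5 0 0.014 -0.006 0 -0.3;0 -5.5 0.5 0.014 -0.006 0 -0.3;-0.2 -7.5 1.5 0.014 -0.006 0.003 -0.3;-0.2 -7.9 2.5 0.014 -0.006 0.003 -0.3;-0.2 -7.9 4 0.014 -0.006 0.003 -0.3;-0.2 -7.9 5 0.014 -0.006 0.003 -0.3;-0.2 -7.9 5 0.014 -0.006 0.003 -0.3",
  newtons=40,
)

```text
t: 13.83
eef_pos: [0.5893, 0.1196, 0.1542]
eef_rot: [-2.567, -1.796, 0.025]
wrist_force: [0.3, 0.1, 0.2]
finger_gap: 0.0304
```

```bash
python3 g.py .595 .1212 .094 -.35;  python3 e.py e4
```

```text
t 13.83 pos [0.5893 0.1196 0.1542] F [0.29 0.1  0.18] gap 0.0304 q6 0.51
[0.39 0.58 6.  ] [-0.016  0.008  0.   ] rows 1.4
```

View pics/e4_wrist.png

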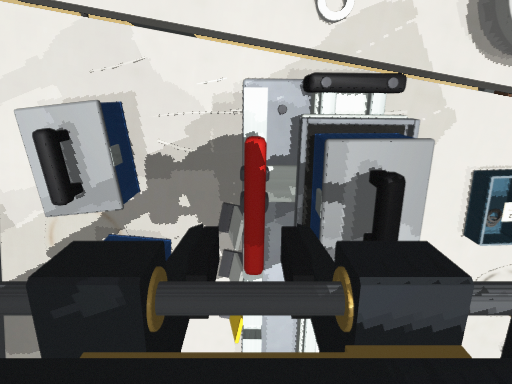

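>>> servo_tool(
  commands="0.4 0.5 0.3 -0.016 0.008 0 -0.3;0.4 0.5 0.3 -0.016 0.008 0 -0.3;0.4 0.5 0.3 -0.016 0.008 0 -0.3",
)

```text
t: 14.23
eef_pos: [0.5987, 0.122, 0.1554]
eef_rot: [2.572, 1.799, 0.01]
wrist_force: [-0.5, -0.0, -0.2]
finger_gap: 0.0309
```

```bash
python3 g.py .595 .1212 .094 -.35; cat > k.py <<'E'
from w import *
s=sensors.read_state(); im=vision.get_image("wrist"); c=wcam(s,im)
o=im["frame"].copy(); t=-.35
h=cv2.convexHull(proj(c,place(BAR[0],.595,.1212,t)).astype(np.float32)); cv2.polylines(o,[np.round(h).astype(np.int32)],True,(0,255,0),1)
cv2.imwrite("pics/k1.png",cv2.resize(o[60:310,130:390],None,fx=2.4,fy=2.4)[:,:,::-1])
E
python3 k.py
```

```text
t 14.23 pos [0.5987 0.122  0.1554] F [-0.55 -0.05 -0.19] gap 0.0309 q6 0.51
[-0.22 -0.35  6.13] [ 0.006 -0.004 -0.   ] rows 1.5
```

View pics/k1.png

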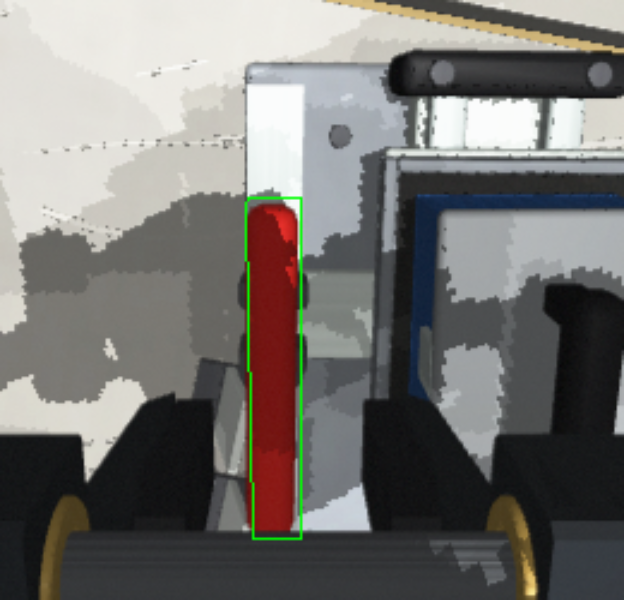

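The bar lies on its predicted outline. I'll shift -0.35 cm in y and go down.

>>> servo_tool(
  commands="-0.2 -0.35 0 0.006 -0.004 0 -0.3;-0.2 -0.35 1 0.006 -0.004 0 -0.3;-0.2 -0.35 2 0.006 -0.004 0 -0.3;-0.2 -0.35 3 0.006 -0.004 0 -0.3;-0.2 -0.35 3.5 0.006 -0.004 0 -0.3;-0.2 -0.35 3.5 0.006 -0.004 0 -0.3",
)

```text
t: 14.78
eef_pos: [0.5929, 0.1211, 0.1176]
eef_rot: [-2.573, -1.799, 0.007]
wrist_force: [0.3, -0.2, 0.1]
finger_gap: 0.0309
```

```bash
python3 g.py .595 .1212 .094 -.35
```

```text
t 14.78 pos [0.5929 0.1211 0.1176] F [ 0.28 -0.17  0.14] gap 0.0309 q6 0.51
[0.09 0.2  2.35] [-0.004  0.003 -0.   ] rows 0.6
```

>>> servo_tool(
  commands="0.1 0.15 0.6 -0.004 0.003 0 -0.3;0.1 0.15 1.2 -0.004 0.003 0 -0.3;0.1 0.15 1.8 -0.004 0.003 0 -0.3;0.1 0.15 2.3 -0.004 0.003 0 -0.3;0.1 0.15 2.3 -0.004 0.003 0 -0.3;0.1 0.15 2.3 -0.004 0.003 0 -0.3",
)

```text
t: 15.28
eef_pos: [0.5943, 0.1214, 0.0941]
eef_rot: [-2.574, -1.8, 0.001]
wrist_force: [-0.7, -0.7, 0.4]
finger_gap: 0.0309
```

>>> servo_tool(
  commands="0 0 0 0 0 0 -1;0 0 0 0 0 0 -1;0 0 0 0 0 0 -1;0 0 0 0 0 0 -1;0 0 0 0 0 0 -1",
  newtons=45,
)

```text
t: 15.7
eef_pos: [0.5942, 0.1216, 0.0945]
eef_rot: [-2.574, -1.8, 0.001]
wrist_force: [-1.8, 0.0, 1.7]
finger_gap: 0.0126
```

```bash
python3 g.py .595 .1212 .094 -.35
```

```text
t 15.7 pos [0.5942 0.1216 0.0945] F [-1.83  0.03  1.71] gap 0.0126 q6 0.51
[-0.01  0.09  0.05] [-0.001 -0.    -0.   ] rows 0.0
```

>>> servo_tool(
  commands="0 0 -0.4 0 0 0 -1;0 0 -0.8 0 0 0 -1;0 0 -1.2 0 0 0 -1;0 0 -1.5 0 0 0 -1;0 0 -1.5 0 0 0 -1;0 0 -1.5 0 0 0 -1",
)

```text
t: 16.2
eef_pos: [0.5941, 0.1216, 0.1093]
eef_rot: [-2.574, -1.8, 0.001]
wrist_force: [0.7, 1.3, -6.1]
finger_gap: 0.0125
```

```bash
python3 g.py .595 .1212 .094 -.35;python3 e.py e5
```

```text
t 16.2 pos [0.5941 0.1216 0.1093] F [ 0.74  1.34 -6.1 ] gap 0.0125 q6 0.51
[-0.01  0.1   1.53] [-0.001 -0.    -0.001] rows 0.4
```

View pics/e5_wrist.png

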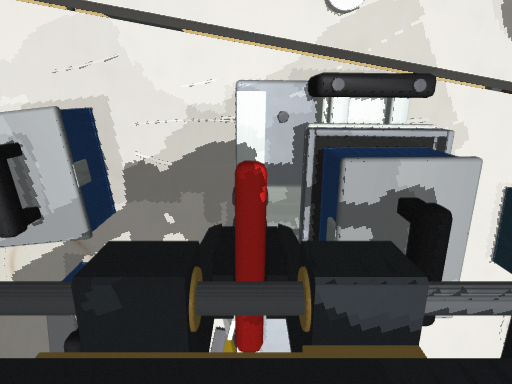

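The bar is gripped and lifted about 15 mm, with 6 N of spring force. Now I'll slide it along.

>>> servo_tool(
  commands="-0.5 0 0 0 0 0 -1;-1.3 0 0 0 0 0 -1;-2.3 0 0 0 0 0 -1;-3.4 0 0 0 0 0 -1;-4.6 0 0 0 0 0 -1;-5.6 0 0 0 0 0 -1;-6.4 0 0 0 0 0 -1;-7 0 0 0 0 0 -1",
)

```text
t: 17.02
eef_pos: [0.5689, 0.0545, 0.1089]
eef_rot: [-2.574, -1.798, 0.003]
wrist_force: [0.5, 3.4, -5.9]
finger_gap: 0.012
```

```bash
python3 - <<'E'
from h import *
s=sensors.read_state();t=-.35;R=np.array([[np.cos(t),-np.sin(t)],[np.sin(t),np.cos(t)]])
print(R.T@(s["eef_pos"][:2]-[.5942,.1216]),s["eef_pos"],s["wrist_force"])
E
python3 g.py .5428 -.0194 .1093 -.35
```

```text
[-0.00075147 -0.07165643] [0.56892326 0.05454558 0.108866  ] [ 0.50392871  3.41827474 -5.92765585]
t 17.02 pos [0.5689 0.0545 0.1089] F [ 0.5   3.42 -5.93] gap 0.012 q6 0.4
[-7.84  0.09 -0.04] [-0.002  0.001 -0.001] rows 1.9
```

>>> servo_tool(
  commands="-0.7 0 0 0 0 0 -1;-1.7 0 0 0 0 0 -1;-2.9 0 0 0 0 0 -1;-4.2 0 0 0 0 0 -1;-5.5 0 0 0 0 0 -1;-6.7 0 0 0 0 0 -1;-7.5 0 0 0 0 0 -1;-7.8 0 0 0 0 0 -1",
)

```text
t: 17.68
eef_pos: [0.5408, -0.0202, 0.1086]
eef_rot: [-2.575, -1.796, 0.005]
wrist_force: [0.4, 8.9, -6.1]
finger_gap: 0.0121
```

```bash
cat > n.py <<'E'
from h import *
s=sensors.read_state();t=-.35;R=np.array([[np.cos(t),-np.sin(t)],[np.sin(t),np.cos(t)]])
print(s["t"],np.round(R.T@(s["eef_pos"][:2]-[.5942,.1216]),4),np.round(s["eef_pos"],4),np.round(s["wrist_force"],2),s["finger_gap"])
E
python3 e.py e6; python3 n.py
```

```text
17.8333 [-0.0016 -0.1511] [ 0.5409 -0.0198  0.1085] [-3.35 -1.56 -5.76] 0.012050987475955139
```

View pics/e6_wrist.png

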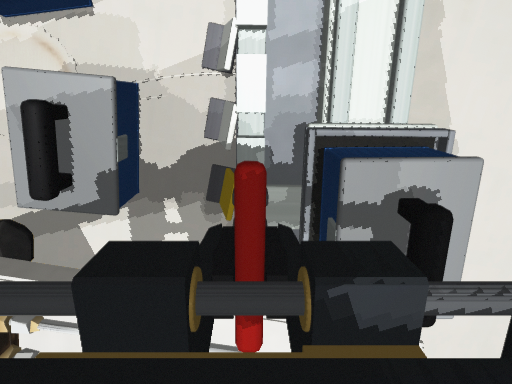

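The travel reads 151 mm and the bar stands by the yellow plate. I'll lower it while gripped to see whether the tooth enters the notch.

>>> servo_tool(
  commands="0 0 0.3 0 0 0 -1;0 0 0.6 0 0 0 -1;0 0 0.9 0 0 0 -1;0 0 1.2 0 0 0 -1;0 0 1.4 0 0 0 -1;0 0 1.45 0 0 0 -1;0 0 1.45 0 0 0 -1",
)

```text
t: 18.42
eef_pos: [0.541, -0.0198, 0.0945]
eef_rot: [-2.574, -1.798, 0.008]
wrist_force: [-5.1, 0.1, 0.4]
finger_gap: 0.012
```

```bash
python3 n.py
```

```text
18.4167 [-0.0015 -0.1511] [ 0.541  -0.0198  0.0945] [-5.07  0.07  0.44] 0.011997873526139086
```

The height is back to 0.0945, the same as at the home notch, so the tooth is in. I'll release and retreat.

>>> servo_tool(
  commands="0 0 0 0 0 0 -0.3;0 0 0 0 0 0 -0.3;0 0 0 0 0 0 -0.3;0 0 0 0 0 0 -0.3;0 0 -1 0 0 0 -0.3;0 -0.1 -3 0 0 0 -0.3;0 -0.3 -6 0 0 0 -0.3;0 -0.3 -9 0 0 0 -0.3",
)

```text
t: 19.08
eef_pos: [0.5378, -0.0185, 0.1854]
eef_rot: [-2.573, -1.797, 0.01]
wrist_force: [-0.0, -1.1, 0.2]
finger_gap: 0.031
```

>>> servo_tool(
  commands="0 -1 -2 0 0 0 -0.3;0 -3 -5 0 0 0 -0.3;0 -6 -8 0 0 0 -0.3;2 -8 -10 0 0 0 -0.3;6 -8 -10 0 0 0 -0.3;10 -8 -10 0 0 0 -0.3;14 -8 -10 0 0 0 -0.3;18 -8 -10 0 0 0 -0.3",
)

```text
t: 19.75
eef_pos: [0.5258, 0.1799, 0.2871]
eef_rot: [-2.574, -1.798, 0.005]
wrist_force: [-0.8, -0.9, 0.5]
finger_gap: 0.0309
```

>>> servo_tool(
  commands="4 0 0 0 0 0 -0.3;8 0 0 0 0 0 -0.3;12 0 0 0 0 0 -0.3;16 0 0 0 0 0 -0.3;20 0 0 0 0 0 -0.3;22 0 0 0 0 0 -0.3;22 0 0 0 0 0 -0.3;22 0 0 0 0 0 -0.3",
)

```text
t: 20.42
eef_pos: [0.6016, 0.3874, 0.2868]
eef_rot: [-2.573, -1.8, 0.006]
wrist_force: [-0.2, -0.0, -0.7]
finger_gap: 0.0308
```

```bash
python3 n.py; python3 e.py e7
```

```text
20.4167 [-0.0842  0.2522] [0.6016 0.3874 0.2868] [-0.23 -0.03 -0.74] 0.030796049943795072
```

View pics/e7_top.png

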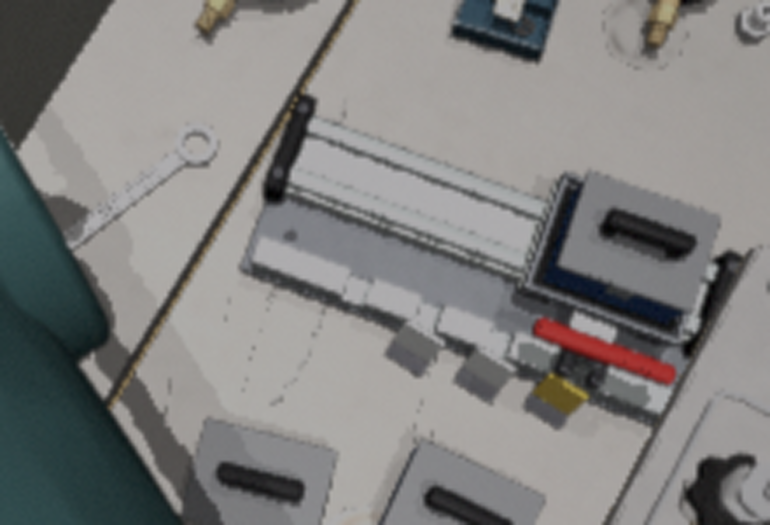

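View pics/e7_side.png

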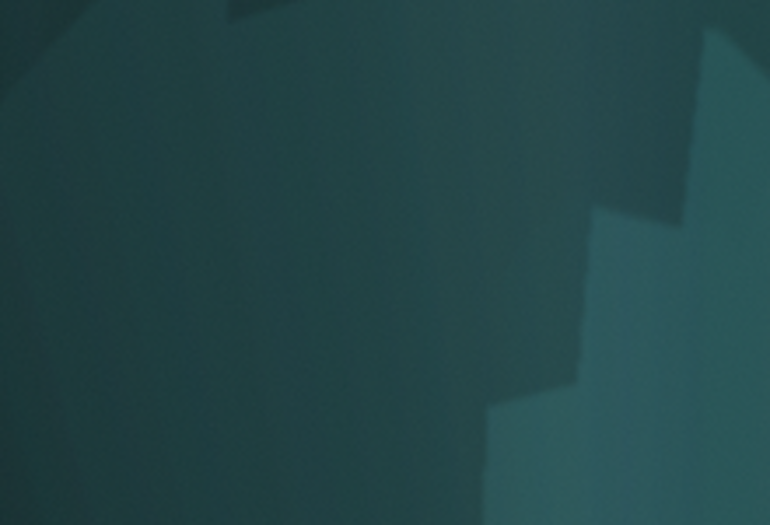

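The top view shows the carriage at the yellow plate with the case upright in the tray. I'll move clear of the side camera for a final check.

```bash
python3 g.py .3 .58 .26 -.35
```

```text
t 20.57 pos [0.6014 0.3852 0.2874] F [0.35 0.88 0.03] gap 0.031 q6 0.89
[  7.88 -35.     2.83] [-0.003  0.002 -0.002] rows 8.6
```

>>> servo_tool(
  commands="1 -4 0 0 0 0 -0.3;2 -8 0 0 0 0 -0.3;3 -12 0 0 0 0 -0.3;4 -16 0 0 0 0 -0.3;5 -20 0 0 0 0 -0.3;6 -24 0 0 0 0 -0.3;7 -28 0 0 0 0 -0.3;8 -32 0 0 0 0 -0.3",
)

```text
t: 21.23
eef_pos: [0.3277, 0.5699, 0.2892]
eef_rot: [-2.577, -1.794, 0.003]
wrist_force: [1.2, 0.8, 0.4]
finger_gap: 0.0311
```

```bash
python3 n.py; python3 e.py e8; cat > p.py <<'E'
from h import *
cs=cams(); o={n:cs[n]["frame"].copy() for n in cs}
red={}
for n in cs:
    f=cs[n]["frame"].astype(int); m=(f[...,0]>1.8*f[...,1])&(f[...,0]>1.8*f[...,2])&(f[...,0]>60)
    k=np.zeros_like(m); k[170:235,310:400]=1; m&=k
    nn,l,st,_=cv2.connectedComponentsWithStats(m.astype(np.uint8))
    if nn>1: red[n]=l==1+np.argmax(st[1:,4]); print(n,red[n].sum())
for z in(-.006,-.003,0,.003,.006,.011,.015): print("bar lift",z,np.round(fit(cs,red,BAR,(.5435,-.0198,-.35),z),4))
# same on the first pictures
c0={n:dict(cs[n],frame=cv2.imread(f"pics/{n}0.png")[:,:,::-1]) for n in cs}; r0={}
for n in c0:
    f=c0[n]["frame"].astype(int); m=(f[...,0]>1.8*f[...,1])&(f[...,0]>1.8*f[...,2])&(f[...,0]>60)
    k=np.zeros_like(m); k[155:235,250:360]=1; m&=k
    nn,l,st,_=cv2.connectedComponentsWithStats(m.astype(np.uint8)); r0[n]=l==1+np.argmax(st[1:,4])
for z in(-.006,-.003,0,.003,.006,.011,.015): print("home lift",z,np.round(fit(c0,{n:r0[n] for n in red},BAR,(.595,.121,-.35),z),4))
E
python3 p.py
```

```text
21.2333 [-0.4041  0.3297] [0.3277 0.5699 0.2892] [1.19 0.77 0.36] 0.031073955551871382
top 239
side 262
bar lift -0.006 [ 0.5438 -0.023  -0.3751  0.6414]
bar lift -0.003 [ 0.5432 -0.0214 -0.3569  0.7055]
bar lift 0 [ 0.5418 -0.0193 -0.3489  0.7424]
bar lift 0.003 [ 0.5406 -0.0201 -0.3317  0.7443]
bar lift 0.006 [ 0.5387 -0.0175 -0.3731  0.7387]
bar lift 0.011 [ 0.537  -0.0157 -0.3691  0.7025]
bar lift 0.015 [ 0.5355 -0.0164 -0.37    0.6264]
home lift -0.006 [ 0.5976  0.1213 -0.3529  0.6561]
home lift -0.003 [ 0.5969  0.1206 -0.3488  0.7166]
home lift 0 [ 0.5953  0.1211 -0.3562  0.7585]
home lift 0.003 [ 0.594   0.1216 -0.3448  0.7692]
home lift 0.006 [ 0.5925  0.1216 -0.3297  0.7544]
home lift 0.011 [ 0.5891  0.1227 -0.3621  0.7181]
home lift 0.015 [ 0.5883  0.1232 -0.3819  0.6358]
```

View pics/e8_side.png

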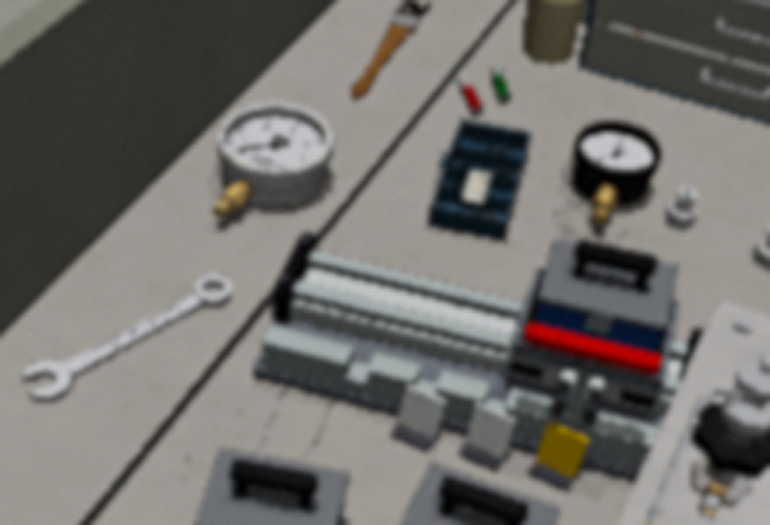

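View pics/e8_top.png

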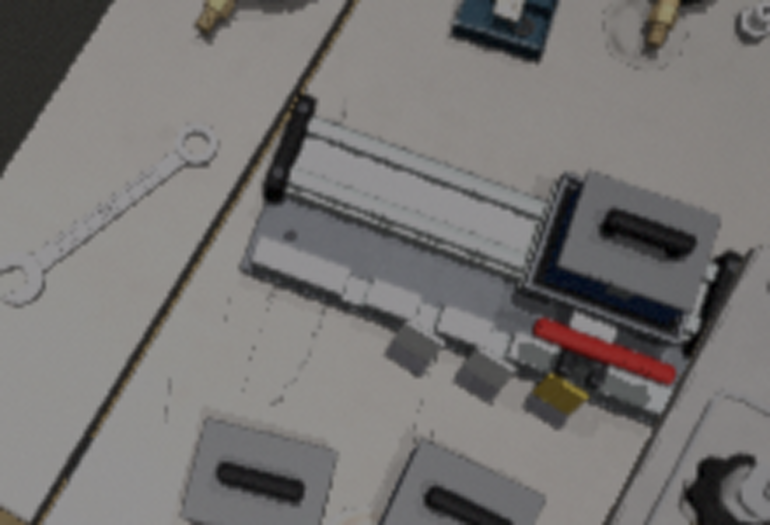

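Both cameras agree: the bar sits at the same height as at home, and its position fits 150 mm of travel. The case is upright, and the spanner and the two empty cases look undisturbed. I'm handing the job in.

```bash
python3 -c "
from plant import order; print(order.finish_job())"
```

```text
the job is handed in; nothing more can be done
None
```

I found the loaded case, set it in the tray at the home notch, and moved the carriage to the yellow-plate station with its tooth down. The job was handed in at about 21 s of the 72 s allowed, and no verdict was reported.

- **Finding the case:** I lifted all three. The middle one read 1.6 N and the right one 2.2 N, so both were empty and went back where they stood. The left one read about 7–8 N, so it was the loaded one.
- **Placing it:** The case went upright into the tray while the carriage was at home. It touched down with roughly 9 N of downward push and about 5 N sideways, about 2 mm above the height I expected. A wrist picture after release showed it centred inside the walls.
- **Sliding:** I lifted the bar about 15 mm, slid the carriage along and lowered the bar again. The travel read about 151 mm from the arm. The grip height came back to 94.5 mm, the same as at the home notch.
- **Last checks:** In the side and top pictures the case stands upright in the tray. The bar's fitted height peaks at 0 to 3 mm above fully down, the same as in the first pictures, though the fit is loose (about 0.75 overlap). The two empty cases and the spanner looked undisturbed. The last pictures I viewed did not include the tape roll, so I did not re-check it; nothing I did was near it after the left case was lifted.

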